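# Make up the soldering kit and the doming kit

### The arm

A 6-joint arm with a two-finger parallel gripper is mounted at the origin on the work surface. World frame = base frame: x ahead of the robot, y to its left, z up, the work surface at z = 0. Lengths are in m, angles in rad, forces in N, time in s.
With the tool pointing down it reaches from about 0.35 to 0.975 m from the base axis. Payload 4.9 kg.
Tool frame: the origin (TCP) lies on the centre line of the jaws, within the pads' length; the fingertips stand manip.tip_reach ahead of it and the grasp point (between the pads) is the TCP (manip.tip_reach is the distance from the TCP to the fingertips, in m); z points along the fingers, y is the line along which they close (so a half turn about z gives the same grasp; the last joint's range is limited). The gripper opens to 85 mm and grips with 20 to 120 N. Pads are 22 mm wide; open, the fingers measure 114 mm over their backs; the gripper's body (76 mm by 85 mm) begins 54 mm behind the grasp point. The pads swing forward as they close: fully open they stand 13 mm farther back than shut.
Start: joints at [1.116, 0.053, 1.613, -0, 1.476, -0.119], TCP at [0.206, 0.59, 0.25] pointing down, gripper open.
Joint ranges: [-3.01, 3.01], [-1.01, 2.22], [0.06, 2.58], [-1.02, 4.17], [0.09, 2.62], [-3.14, 3.14]. Speed limits (rad/s): [2.57, 2.57, 3.14, 3.14, 3.14, 3.14].

### API

Orientations are given as a unit quaternion [w, x, y, z].
In Python, from plant import manip gives the robot as it stands. The module is installed in compiled form; this text tells all that it offers.
- The arm moves only by the tool move_arm, never from a script. Its argument "rows" is a list of rows, each a list of 7 numbers: the shift along the tool's x, y, z in cm, then the turn, a rotation vector about the tool's x, y, z in degrees, then the opening, from -1 (shut) to 1 (fully open). In form: [[tx, ty, tz, ax, ay, az, jaw], ...]. A call has 1 to 20 rows; each row shifts and turns the commanded pose from where the row before left it, along the tool's axes as they then stand; what a row does not reach is not made up. A row lasts 1/12 s, in which the tool goes at most 41.7 mm and 7.16 degrees, less where a joint would pass 70% of its speed; a pose out of reach is approached as far as the arm can. A call is refused whole if a number of a shift passes 4.17 or a number of a turn 7.16, either way. A call with a gripper value outside its range is refused whole. The fingers move at their own pace and stop on an object; the grip force is fixed at half the most. Time passes only in rows, so rows that do not move let the fingers close. It gives the time, the measured TCP pose, the force, the opening and the grip force at its end, in the units of the state.
- manip.state(): the state, without advancing time (a new reading comes with each control period).
- manip.grab_frame(name): name is "scene" or "top"; returns a dict with "img" (480x640x3 uint8, blue, green, red), "mtx" (3x3 intrinsics, pixels), "R" (3x3) and "t" (3): a world point X has camera coordinates R X + t. Camera axes: x right, y down, z forward; pixel columns grow to the right and rows downward; lengths in m; the calibration is good to about 2 mm. A picture is of the moment at which its call begins. There is no depth.
- manip.job_done(): hands the job in; it is judged then, once.
The state is a dict: "time": time; "joint_pos": joint angles; "joint_vel": joint speeds; "joint_efforts": joint torques, N m; "tool_pos": TCP position; "tool_rot": TCP orientation; "contact_force": force on the tool from outside, world axes, zero at the start; "ft_torque": the same for the moment, N m; "gripper_width": opening from 0.0 (shut) to 1.0 (fully open); "grasp_force": force on a finger pad.
Only numpy, scipy, OpenCV 4.12 (cv2) and the standard library are available. Lean on these libraries where they do the work, as an engineer would, in place of code of your own. Each camera call takes 0.05 s, during which the arm holds its last target. There are 200 camera calls.

### The job

Make up two kits for the jewellery class. The tray with two compartments gets the soldering block, in its longer compartment, and the squat flux jar, in the shorter one; the tray with three compartments gets the heavy steel dapping cube in the middle, so that it carries level, and the tall bottle and the wire spool in the two ends, whichever way round. Stand everything flat and upright on the tray floors, never tip the jar or the bottle over, and leave the crucible where it is.

Things in the scene. Friction and masses are not known exactly. Their poses are not given: they have to be found in the camera images.
- solder_block: Loose off-white soldering block cut from firebrick with scorch marks on top, 80 (x) x 50 (y) x 45 (z) mm, about 0.14 kg. Origin: centre of its underside, z up.
- flux_jar: Loose squat white jar with a flat round steel lid, 52 mm in diameter, 44 mm high over all, grips as a plain cylinder; wider and lower than the bottle; about 0.12 kg. Origin: centre of its underside, z up.
- dapping_cube: Loose solid steel dapping (doming) cube, 44 mm each way, round dark hollows on its faces (shallow marks, flat to grip); about 0.62 kg, heavy for its size: grip firmly. Origin: centre of its underside, z up. x and y are square to its sides.
- pickle_bottle: Loose tall amber bottle with paper label, narrow neck and black cap, 44 mm in diameter at the body, 85 mm high over all, the tallest of the stock; straight sided up to at least 45 mm; about 0.13 kg. Origin: centre of its underside, z up.
- wire_spool: Loose upright spool of dark binding wire with light wooden end discs, 47 mm in diameter, 45 mm high; grips as a plain cylinder; about 0.15 kg. Origin: centre of its underside, z up.
- tray_two: Fixed wooden kit tray with one divider, 80 (x) x 181 (y) mm outside, walls and divider 5 mm thick and 14 mm high over the table, floor 4 mm thick (floor top at z = 4 mm). Origin: centre of its underside, z up, y along its length. Compartments, 70 mm wide in x and centred on x = 0: the longer one, 96 mm in y, centred on y = -37.5 mm; the shorter one, 70 mm in y, centred on y = +50.5 mm.
- tray_three: Fixed wooden kit tray with two dividers, 80 (x) x 206 (y) mm outside, walls and dividers 5 mm thick and 14 mm high over the table, floor 4 mm thick (floor top at z = 4 mm). Origin: centre of its underside, z up, y along its length. Three compartments, 70 mm in x, centred on x = 0: the middle one is 62 mm in y, centred on y = 0; the end ones are 62 mm in y, centred on y = -67 mm and +67 mm.
- crucible: Bystander: loose small brick-red clay bowl standing among the stock, 58 mm in diameter, 35 mm high; stays where it is. Origin: centre of its underside, z up.

How it is judged:
By the outcome, as a careful person would: the job done as asked, in the order asked, and still so for the second after the job is handed in, with the robot touching nothing.
It also fails if it takes over 133 s, if anything falls off the work surface, if the arm or the gripper's body presses on something with over 40 N, if the wrist force passes 120 N, or if a joint passes its speed limit or range.

## Working session

There is one attempt and no reset: what is moved stays moved. The work goes in short steps, Python scripts to look and compute and a tool call to move; the robot and the scene stay as the last step left them, time stands still between calls to the robot, and variables do not carry over. Pictures are saved under pics/ and viewed, at most 14 in all, crops included, and the job is handed in when it is done.

Besides the shell and the picture viewer there is one more tool, called after "Emit:" as name(argument=value, ...), one argument or row to a line, values as JSON. move_arm: Moves the arm, as the interface text tells. Its arguments: {"type":"object","properties":{"rows":{"type":"array","items":{"type":"array","items":{"type":"number"}}}},"required":["rows"]}

```bash
mkdir -p pics; python3 - <<'E'
from plant import manip
import cv2,numpy as np
print(manip.tip_reach, manip.state())
for n in("scene","top"):
    f=manip.grab_frame(n); cv2.imwrite(f"pics/{n}0.png",f["img"]); print(n,f["mtx"].round(1).tolist(),f["R"].round(3).tolist(),f["t"].round(3).tolist(),(-f["R"].T@f["t"]).round(3))
E
```

```text
0.019 {'time': 0.0, 'joint_pos': array([ 1.11597795e+00,  5.33802879e-02,  1.61429855e+00,  8.68381694e-06,
        1.47601363e+00, -1.18972518e-01]), 'joint_vel': array([ 3.83534495e-04, -1.46865754e-05,  4.69181368e-04,  8.07987257e-04,
       -4.74434098e-04, -1.50331098e-04]), 'joint_efforts': array([ 6.56818975e-04, -3.93683803e+01, -3.70174456e+01, -2.58724464e-05,
        7.06340492e-03,  5.71570204e-07]), 'tool_pos': array([0.20570055, 0.58955599, 0.24904574]), 'tool_rot': array([-3.01243529e-04,  1.67135173e-01,  9.85933432e-01, -1.00577041e-03]), 'contact_force': array([-0.34401938, -0.76756733, -0.29471725]), 'ft_torque': array([-0.05028373,  0.01370802, -0.0037543 ]), 'grasp_force': 0.0, 'gripper_width': 1.004570414445691}
scene [[501.4, 0.0, 322.4], [0.0, 501.4, 235.8], [0.0, 0.0, 1.0]] [[-0.372, 0.928, 0.008], [0.733, 0.3, -0.61], [-0.569, -0.221, -0.792]] [0.197, -0.381, 1.343] [1.117 0.228 0.83 ]
top [[441.6, 0.0, 316.3], [0.0, 441.6, 235.3], [0.0, 0.0, 1.0]] [[0.018, -1.0, 0.02], [-0.983, -0.022, -0.183], [0.183, -0.016, -0.983]] [-0.02, 0.545, 0.689] [0.41  0.003 0.778]
```

View pics/top0.png

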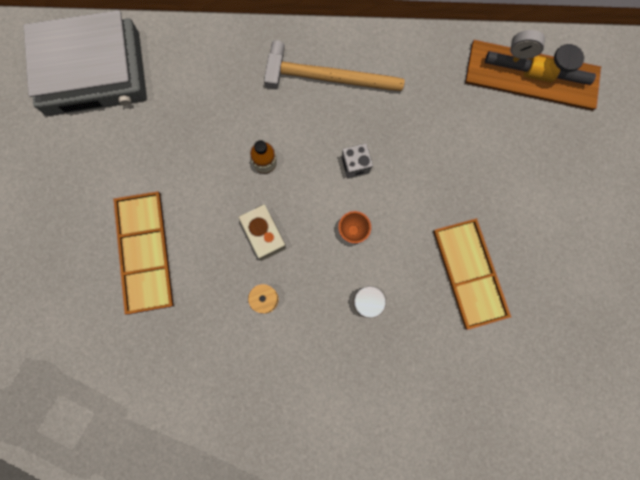

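View pics/scene0.png

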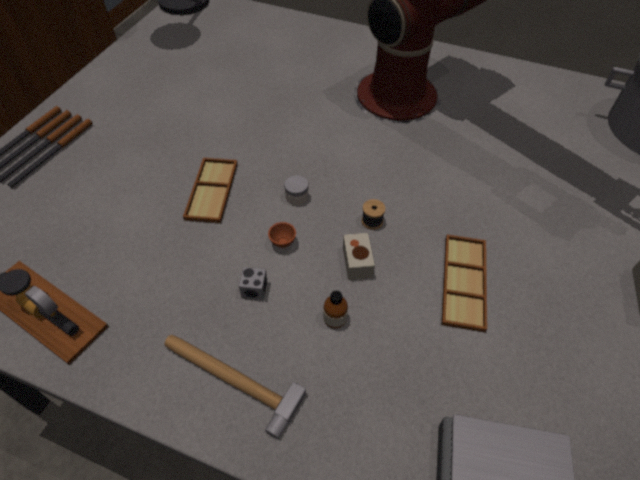

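```bash
cat > h.py <<'E'
from plant import manip
import cv2,numpy as np
def ray(f,uv,z):
    uv=np.atleast_2d(uv).astype(float); d=np.c_[(uv-f["mtx"][:2,2])/f["mtx"][0,0],np.ones(len(uv))]@f["R"]
    c=-f["R"].T@f["t"]; return (c+d*((z-c[2])/d[:,2])[:,None])[:,:2]
def proj(f,X):
    q=(f["R"]@np.asarray(X,float).T).T+f["t"]; return (q[:,:2]/q[:,2:])*f["mtx"][0,0]+f["mtx"][:2,2]
def blob(m,box):
    x0,y0,x1,y1=box; k=np.zeros_like(m); k[y0:y1,x0:x1]=m[y0:y1,x0:x1]
    cs,_=cv2.findContours(k,cv2.RETR_EXTERNAL,cv2.CHAIN_APPROX_NONE)
    return cv2.convexHull(max(cs,key=cv2.contourArea))[:,0]
E
python3 - <<'E'
from h import *
f=manip.grab_frame("top"); im=f["img"]; hsv=cv2.cvtColor(im,cv2.COLOR_BGR2HSV)
for n,p in dict(bg=(310,200),bg2=(420,250),bottlecap=(261,147),bottle=(263,156),bside=(264,167),blk=(250,222),blkside=(262,256),cube=(357,155),cubeside=(358,171),cubetop=(349,165),spool=(255,298),jar=(369,302),jarside=(369,316),rim=(119,230),rim2=(453,293),floor=(140,215),cru=(340,222)).items(): print(n,hsv[p[1],p[0]])
a=cv2.resize(im[130:340,220:400],None,fx=3.3,fy=2.85,interpolation=cv2.INTER_CUBIC); cv2.imwrite("pics/crop1.png",cv2.resize(im[130:330,230:400],None,fx=3,fy=3,interpolation=cv2.INTER_CUBIC))
E
```

```text
bg [ 16  28 153]
bg2 [ 16  29 150]
bottlecap [ 8 24 42]
bottle [ 16 253 110]
bside [ 21  58 101]
blk [ 14 107 126]
blkside [ 22  49 135]
cube [ 10  18 174]
cubeside [15 20 52]
cubetop [ 10  17 135]
spool [ 17 145 209]
jar [ 83   5 212]
jarside [ 60   3 189]
rim [ 14 193 107]
rim2 [13 87 70]
floor [ 23 120 210]
cru [ 10 184 155]
```

View pics/crop1.png

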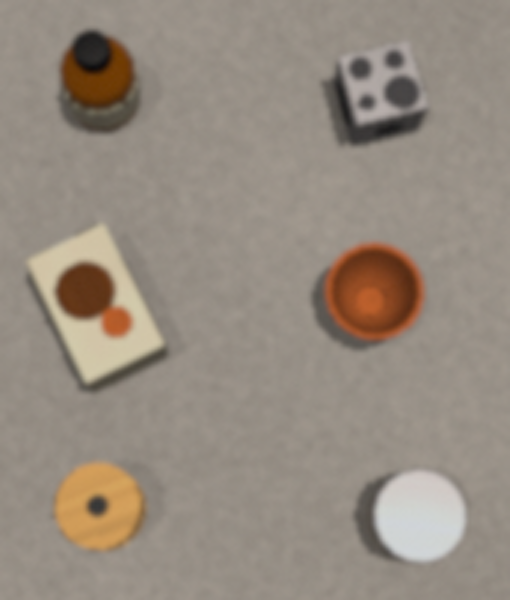

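```bash
cat > m.py <<'E'
from h import *
f=manip.grab_frame("top"); im=f["img"]; b=cv2.GaussianBlur(im,(3,3),0); H,S,V=[c.astype(int) for c in cv2.split(cv2.cvtColor(b,cv2.COLOR_BGR2HSV))]
u=lambda m:(m*255).astype(np.uint8)
def rect(n,m,box,z):
    h=ray(f,blob(u(m),box),z); (c,s,a)=cv2.minAreaRect((h*1000).astype(np.float32))
    if s[0]<s[1]: a+=90; s=s[::-1]
    print(n,np.round(c,1),np.round(s,1),"long axis deg",round((a+90)%180-90,1)); return cv2.boxPoints((c,s,a))/1000
def circ(n,m,box,z):
    h=ray(f,blob(u(m),box),z); c,r=cv2.minEnclosingCircle((h*1000).astype(np.float32)); mm=h.mean(0)*1000
    e=cv2.fitEllipse((h*1000).astype(np.float32)); print(n,np.round(c,1),"d",round(2*r,1),"ell",np.round(e[0],1),np.round(e[1],1)); return np.array(e[0])/1000
D={}
L=[]
L.append((rect("block",V>168,(235,200,290,262),.045),.045))
L.append((rect("cube",(V>158)&(S<26),(342,143,374,173),.044),.044))
L.append((rect("t2",S>75,(425,210,520,335),.014),.014))
L.append((rect("t3",S>75,(105,185,180,320),.014),.014))
C=[(circ("spool",S>85,(240,278,285,318),.045),.0235,.045),(circ("jar",V>175,(345,280,395,325),.044),.026,.044),
(circ("cap",V<62,(250,136,272,156),.085),.011,.085),(circ("crucible",S>90,(332,205,378,250),.035),.029,.035)]
for n in("top","scene"):
    g=manip.grab_frame(n); o=g["img"].copy(); 
    for p,z in L: cv2.polylines(o,[proj(g,np.c_[p,np.full(4,z)]).round().astype(int)],True,(255,0,255),1)
    for c,r,z in C:
        t=np.linspace(0,6.28,40)
        for rr,zz in ((r,z),)+(((.022,.0),) if z>.08 else ()):
            cv2.polylines(o,[proj(g,np.c_[c[0]+rr*np.cos(t),c[1]+rr*np.sin(t),t*0+zz]).round().astype(int)],True,(255,0,255),1)
    o=o[130:340,100:520] if n=="top" else o[140:350,170:500]
    cv2.imwrite(f"pics/ov_{n}.png",cv2.resize(o,None,fx=1.9,fy=1.9)) 
a,c=[cv2.imread(f"pics/ov_{n}.png") for n in("top","scene")]
cv2.imwrite("pics/ov.png",cv2.resize(np.vstack([a,np.pad(c,((0,0),(0,a.shape[1]-c.shape[1]),(0,0)))]),(600,600)))
E
python3 m.py
```

```text
block [554.2  84.1] [78.8 49.1] long axis deg 28.3
cube [686.6 -71.7] [40.  25.5] long axis deg 15.6
t2 [ 492.5 -280.7] [182.7  85.1] long axis deg 16.6
t3 [518.4 291.9] [208.  84.] long axis deg 11.2
spool [439.9  76.6] d 50.0 ell [439.4  76.9] [47.6 49.8]
jar [437.9 -99.6] d 49.0 ell [437.8 -99.5] [48.2 48.6]
cap [685.4  86.3] d 22.1 ell [685.   86.9] [19.4 22.3]
crucible [565.  -74.1] d 58.5 ell [564.9 -74.3] [57.  58.5]
```

View pics/ov.png

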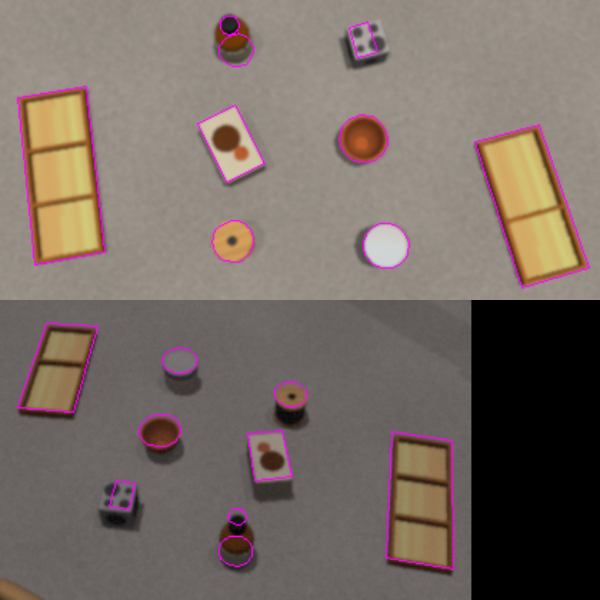

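```bash
cat > go.py <<'E'
import sys
from h import *
from scipy.spatial.transform import Rotation as Ro
def go(x,y,z,th):
    s=manip.state(); w,*v=s["tool_rot"]; R=Ro.from_quat([*v,w]); t=np.radians(th)
    G=Ro.from_matrix(np.c_[[-np.sin(t),np.cos(t),0],[np.cos(t),np.sin(t),0],[0,0,-1]])
    d=(np.array([x,y,z])-s["tool_pos"])*100
    print("pos",s["tool_pos"].round(4),"yaw",np.degrees(np.arctan2(*R.as_matrix()[[1,0],1])).round(1),"F",s["contact_force"].round(1),"w",round(s["gripper_width"],3),"grasp",round(s["grasp_force"],1),"t",round(s["time"],1))
    print("  shift now-axes",R.inv().apply(d).round(2),"shift goal-axes",G.inv().apply(d).round(2),"turn",np.degrees((R.inv()*G).as_rotvec()).round(1))
if __name__=="__main__": go(*map(float,sys.argv[1:]))
E
python3 - <<'E'
from h import *
f=manip.grab_frame("top")
p=(np.array([(338,60),(408,43),(427,110),(357,127)])+.5)/3-.5+(230,130)
w=ray(f,p,.044)*1000; print("cube",w.mean(0).round(1),[round(float(np.linalg.norm(w[i]-w[i-1])),1) for i in range(4)],[np.degrees(np.arctan2(*(w[i]-w[i-1])[::-1])).round(1) for i in range(4)])
for n,c,a,ds in(("t2",(493.2,-283),16.6,(37.5,-50.5)),("t3",(518,293.7),11.2,(67,0,-67))):
    t=np.radians(a); print(n,[(np.array(c)+d*np.array([np.cos(t),np.sin(t)])).round(1) for d in ds])
E
python3 go.py .554 .084 .15 118.3
```

```text
cube [686.1 -78.1] [42.2, 42.7, 42.4, 42.3] [np.float64(15.6), np.float64(-74.2), np.float64(-165.0), np.float64(105.6)]
t2 [array([ 529.1, -272.3]), array([ 444.8, -297.4])]
t3 [array([583.7, 306.7]), array([518. , 293.7]), array([452.3, 280.7])]
pos [0.2059 0.59   0.25  ] yaw 70.8 F [-0.  -0.1  0.4] w 1.004 grasp 0.0 t 0.3
  shift now-axes [-49.54 -36.29  10.02] shift goal-axes [ -6.66 -61.05  10.  ] turn [ -0.   -0.  -47.5]
```

Emit:
move_arm(
  rows=[
    [0, 0, 0, 0, 0, -6.8, 1],
    [0, 0, 0, 0, 0, -6.8, 1],
    [0, 0, 0, 0, 0, -6.8, 1],
    [0, 0, 0, 0, 0, -6.8, 1],
    [0, 0, 0, 0, 0, -6.8, 1],
    [0, 0, 0, 0, 0, -6.8, 1],
    [0, 0, 0, 0, 0, -6.8, 1],
    [-0.4, -3.6, 0.3, 0, 0, 0, 1],
    [-0.4, -3.6, 0.3, 0, 0, 0, 1],
    [-0.4, -3.6, 0.3, 0, 0, 0, 1],
    [-0.4, -3.6, 0.3, 0, 0, 0, 1],
    [-0.4, -3.6, 0.3, 0, 0, 0, 1],
    [-0.4, -3.6, 0.3, 0, 0, 0, 1],
    [-0.4, -3.6, 0.3, 0, 0, 0, 1],
    [-0.4, -3.6, 0.3, 0, 0, 0, 1],
    [-0.4, -3.6, 0.3, 0, 0, 0, 1],
    [-0.4, -3.6, 0.3, 0, 0, 0, 1],
    [-0.4, -3.6, 0.3, 0, 0, 0, 1],
    [0, 0, 0, 0, 0, 0, 1],
    [0, 0, 0, 0, 0, 0, 1],
  ],
)

```text
time: 2.02
tool_pos: [0.4334, 0.2612, 0.2172]
tool_rot: [-0.0, -0.243, 0.97, 0.0]
contact_force: [-0.1, 0.8, -0.2]
gripper_width: 1.002
grasp_force: 0.0
```

```bash
python3 go.py .554 .084 .036 118.3; python3 -c "from plant import manip;print(manip.state()['joint_pos'].round(2))"
```

```text
pos [0.4334 0.2612 0.2172] yaw 118.2 F [-0.1  0.8 -0.2] w 1.002 grasp 0.0 t 2.0
  shift now-axes [ -2.27 -21.32  18.11] shift goal-axes [ -2.21 -21.32  18.12] turn [ 0.  -0.  -0.1]
[ 0.4  -0.21  1.92  0.    1.44 -1.67]
```

Emit:
move_arm(
  rows=[
    [-0.37, -3.55, 1.0, 0, 0, 0, 1],
    [-0.37, -3.55, 1.0, 0, 0, 0, 1],
    [-0.37, -3.55, 1.0, 0, 0, 0, 1],
    [-0.37, -3.55, 1.0, 0, 0, 0, 1],
    [-0.37, -3.55, 1.0, 0, 0, 0, 1],
    [-0.37, -3.57, 1.0, 0, 0, 0, 1],
    [0, 0, 2, 0, 0, 0, 1],
    [0, 0, 2, 0, 0, 0, 1],
    [0, 0, 2, 0, 0, 0, 1],
    [0, 0, 2, 0, 0, 0, 1],
    [0, 0, 1.5, 0, 0, 0, 1],
    [0, 0, 1.3, 0, 0, 0, 1],
    [0, 0, 1.2, 0, 0, 0, 1],
    [0, 0, 0, 0, 0, 0, 1],
    [0, 0, 0, 0, 0, 0, -1],
    [0, 0, 0, 0, 0, 0, -1],
    [0, 0, 0, 0, 0, 0, -1],
    [0, 0, 0, 0, 0, 0, -1],
    [0, 0, 0, 0, 0, 0, -1],
    [0, 0, 0, 0, 0, 0, -1],
  ],
)

```text
time: 3.68
tool_pos: [0.555, 0.0855, 0.0391]
tool_rot: [0.002, -0.245, 0.97, -0.0]
contact_force: [0.3, 1.3, 5.2]
gripper_width: 0.574
grasp_force: 65.5
```

```bash
python3 go.py .5291 -.2723 .2 106.6; python3 -c "from plant import manip;print(manip.tip_reach)"
```

```text
pos [0.555  0.0855 0.0391] yaw 118.4 F [0.3 1.3 5.2] w 0.574 grasp 65.5 t 3.7
  shift now-axes [ 19.22 -30.27 -16.11] shift goal-axes [ 12.71 -33.54 -16.09] turn [-0.1  0.2 11.8]
0.019
```

Emit:
move_arm(
  rows=[
    [0, 0, -0.5, 0, 0, 0, -1],
    [0, 0, -1.5, 0, 0, 0, -1],
    [0, 0, -3, 0, 0, 0, -1],
    [0, 0, -4, 0, 0, 0, -1],
    [0, 0, -4, 0, 0, 5.9, -1],
    [0, 0, -3, 0, 0, 5.9, -1],
    [0.7, -2, 0, 0, 0, 0, -1],
    [1.4, -3.6, 0, 0, 0, 0, -1],
    [1.4, -3.6, 0, 0, 0, 0, -1],
    [1.4, -3.6, 0, 0, 0, 0, -1],
    [1.4, -3.6, 0, 0, 0, 0, -1],
    [1.4, -3.6, 0, 0, 0, 0, -1],
    [1.4, -3.6, 0, 0, 0, 0, -1],
    [1.4, -3.6, 0, 0, 0, 0, -1],
    [1.4, -3.6, 0, 0, 0, 0, -1],
    [0.8, -2.7, 0, 0, 0, 0, -1],
    [0, 0, 0, 0, 0, 0, -1],
    [0, 0, 0, 0, 0, 0, -1],
    [0, 0, 0, 0, 0, 0, -1],
  ],
)

```text
time: 5.27
tool_pos: [0.5268, -0.2711, 0.1964]
tool_rot: [-0.001, -0.144, 0.99, 0.001]
contact_force: [0.2, -0.2, -2.0]
gripper_width: 0.578
grasp_force: 64.7
```

```bash
python3 go.py .5291 -.2723 .045 106.6; python3 - <<'E'
from h import *
a=[]
for n in("top","scene"):
    a.append(manip.grab_frame(n)["img"])
cv2.imwrite("pics/p1.png",np.hstack([a[0][140:440,300:640],a[1][60:360,100:440]]))
E
```

```text
pos [ 0.5268 -0.2711  0.1964] yaw 106.5 F [ 0.2 -0.2 -2. ] w 0.578 grasp 64.7 t 5.3
  shift now-axes [-0.2  -0.21 15.14] shift goal-axes [-0.19 -0.18 15.14] turn [ 0.1 -0.1 -0.1]
```

View pics/p1.png

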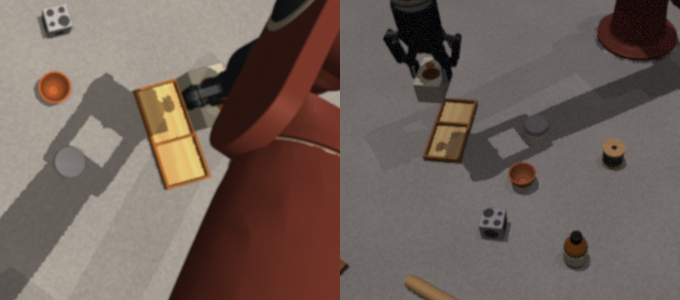

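Emit:
move_arm(
  rows=[
    [-0.1, -0.1, 1, 0, 0, 0, -1],
    [-0.1, -0.1, 2.5, 0, 0, 0, -1],
    [0, 0, 3, 0, 0, 0, -1],
    [0, 0, 3, 0, 0, 0, -1],
    [0, 0, 2.5, 0, 0, 0, -1],
    [0, 0, 1.5, 0, 0, 0, -1],
    [0, 0, 1, 0, 0, 0, -1],
    [0, 0, 0.5, 0, 0, 0, -1],
    [0, 0, 0, 0, 0, 0, -1],
    [0, 0, 0, 0, 0, 0, -1],
  ],
)

```text
time: 6.2
tool_pos: [0.5305, -0.2733, 0.0482]
tool_rot: [0.001, -0.144, 0.99, -0.0]
contact_force: [0.3, 1.0, -1.8]
gripper_width: 0.572
grasp_force: 64.7
```

```bash
python3 go.py .5291 -.2723 .043 106.6
```

```text
pos [ 0.5305 -0.2733  0.0482] yaw 106.6 F [ 0.3  1.  -1.8] w 0.572 grasp 64.7 t 6.2
  shift now-axes [0.11 0.14 0.51] shift goal-axes [0.11 0.14 0.52] turn [-0.1  0.1 -0. ]
```

Emit:
move_arm(
  rows=[
    [0, 0, 0.2, 0, 0, 0, -1],
    [0, 0, 0.2, 0, 0, 0, -1],
    [0, 0, 0.1, 0, 0, 0, -1],
    [0, 0, 0, 0, 0, 0, -1],
  ],
)

```text
time: 6.53
tool_pos: [0.5303, -0.2736, 0.0431]
tool_rot: [0.001, -0.144, 0.99, -0.001]
contact_force: [-0.3, -0.7, -0.4]
gripper_width: 0.575
grasp_force: 64.8
```

Emit:
move_arm(
  rows=[
    [0, 0, 0.1, 0, 0, 0, -1],
    [0, 0, 0, 0, 0, 0, -1],
    [0, 0, 0, 0, 0, 0, -1],
  ],
)

```text
time: 6.78
tool_pos: [0.5304, -0.2737, 0.0431]
tool_rot: [0.0, -0.144, 0.99, -0.0]
contact_force: [-3.7, 1.4, 7.3]
gripper_width: 0.57
grasp_force: 65.6
```

Emit:
move_arm(
  rows=[
    [0, 0, 0, 0, 0, 0, 0.4],
    [0, 0, 0, 0, 0, 0, 0.6],
    [0, 0, 0, 0, 0, 0, 1],
    [0, 0, 0, 0, 0, 0, 1],
    [0, 0, 0, 0, 0, 0, 1],
    [0, 0, -1, 0, 0, 0, 1],
    [0, 0, -3, 0, 0, 0, 1],
    [0, 0, -4, 0, 0, 0, 1],
    [0, 0, -3, 0, 0, 0, 1],
    [0, 0, 0, 0, 0, 0, 1],
    [0, 0, 0, 0, 0, 0, 1],
  ],
)

```text
time: 7.7
tool_pos: [0.5315, -0.2743, 0.1554]
tool_rot: [0.002, -0.144, 0.99, -0.002]
contact_force: [-0.4, -0.0, -0.2]
gripper_width: 0.997
grasp_force: 0.0
```

```bash
python3 go.py .4378 -.0995 .034 106.6
```

```text
pos [ 0.5315 -0.2743  0.1554] yaw 106.6 F [-0.4 -0.  -0.2] w 0.997 grasp 0.0 t 7.7
  shift now-axes [ 4.05 19.49 12.02] shift goal-axes [ 3.98 19.43 12.14] turn [-0.3  0.2 -0. ]
```

Emit:
move_arm(
  rows=[
    [0.67, 3.24, 0, -0.3, 0.2, 0, 1],
    [0.67, 3.24, 0, 0, 0, 0, 1],
    [0.67, 3.24, 0, 0, 0, 0, 1],
    [0.67, 3.24, 0, 0, 0, 0, 1],
    [0.67, 3.24, 0, 0, 0, 0, 1],
    [0.66, 3.24, 0, 0, 0, 0, 1],
    [0, 0, 1, 0, 0, 0, 1],
    [0, 0, 2.5, 0, 0, 0, 1],
    [0, 0, 2.5, 0, 0, 0, 1],
    [0, 0, 2.5, 0, 0, 0, 1],
    [0, 0, 1.6, 0, 0, 0, 1],
    [0, 0, 1.1, 0, 0, 0, 1],
    [0, 0, 0.7, 0, 0, 0, 1],
    [0, 0, 0, 0, 0, 0, 1],
    [0, 0, 0, 0, 0, 0, -1],
    [0, 0, 0, 0, 0, 0, -1],
    [0, 0, 0, 0, 0, 0, -1],
    [0, 0, 0, 0, 0, 0, -1],
    [0, 0, 0, 0, 0, 0, -1],
    [0, 0, 0, 0, 0, 0, -1],
  ],
)

```text
time: 9.37
tool_pos: [0.437, -0.0985, 0.0351]
tool_rot: [-0.001, -0.144, 0.99, 0.001]
contact_force: [0.2, -1.4, 7.0]
gripper_width: 0.591
grasp_force: 63.0
```

```bash
python3 go.py .4448 -.2974 .15 106.6; python3 - <<'E'
from h import *
a=[]
for n in("top","scene"):
    a.append(manip.grab_frame(n)["img"])
cv2.imwrite("pics/p2.png",np.hstack([a[0][140:440,300:640],a[1][60:360,100:440]]))
E
```

```text
pos [ 0.437  -0.0985  0.0351] yaw 106.6 F [ 0.2 -1.4  7. ] w 0.591 grasp 63.0 t 9.4
  shift now-axes [  4.93 -19.26 -11.54] shift goal-axes [  4.93 -19.28 -11.49] turn [ 0.2 -0.  -0. ]
```

View pics/p2.png

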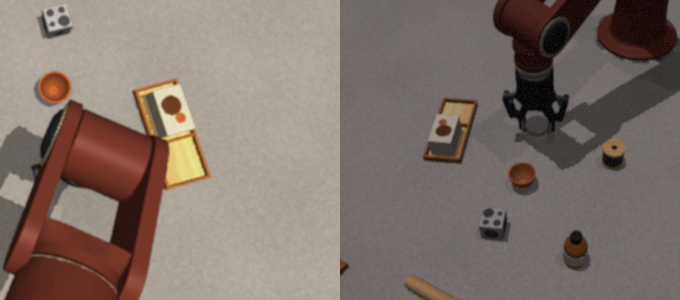

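Emit:
move_arm(
  rows=[
    [0, 0, -0.5, 0, 0, 0, -1],
    [0, 0, -2, 0, 0, 0, -1],
    [0, 0, -4, 0, 0, 0, -1],
    [0, 0, -4, 0, 0, 0, -1],
    [0, 0, -1, 0, 0, 0, -1],
    [0.4, -1.5, 0, 0, 0, 0, -1],
    [0.9, -3.5, 0, 0, 0, 0, -1],
    [0.9, -3.5, 0, 0, 0, 0, -1],
    [0.9, -3.5, 0, 0, 0, 0, -1],
    [0.9, -3.5, 0, 0, 0, 0, -1],
    [0.9, -3.5, 0, 0, 0, 0, -1],
    [0, -0.3, 0, 0, 0, 0, -1],
    [0, 0, 2, 0, 0, 0, -1],
    [0, 0, 3, 0, 0, 0, -1],
    [0, 0, 2.5, 0, 0, 0, -1],
    [0, 0, 1.5, 0, 0, 0, -1],
    [0, 0, 0.8, 0, 0, 0, -1],
    [0, 0, 0.4, 0, 0, 0, -1],
    [0, 0, 0, 0, 0, 0, -1],
    [0, 0, 0, 0, 0, 0, -1],
  ],
)

```text
time: 11.13
tool_pos: [0.4441, -0.2971, 0.0464]
tool_rot: [-0.002, -0.144, 0.99, 0.002]
contact_force: [0.7, 0.0, -0.8]
gripper_width: 0.596
grasp_force: 63.0
```

```bash
python3 go.py .4448 -.2974 .0385 106.6
```

```text
pos [ 0.4441 -0.2971  0.0464] yaw 106.6 F [ 0.7  0.  -0.8] w 0.596 grasp 63.0 t 11.1
  shift now-axes [-0.07 -0.05  0.79] shift goal-axes [-0.06 -0.05  0.79] turn [ 0.2 -0.2 -0. ]
```

Emit:
move_arm(
  rows=[
    [0, 0, 0.3, 0, 0, 0, -1],
    [0, 0, 0.2, 0, 0, 0, -1],
    [0, 0, 0.1, 0, 0, 0, -1],
    [0, 0, 0, 0, 0, 0, -1],
    [0, 0, 0, 0, 0, 0, -1],
  ],
)

```text
time: 11.55
tool_pos: [0.4435, -0.2969, 0.0396]
tool_rot: [-0.002, -0.144, 0.99, 0.002]
contact_force: [0.3, -0.1, -1.1]
gripper_width: 0.588
grasp_force: 63.1
```

Emit:
move_arm(
  rows=[
    [0, 0, 0.1, 0, 0, 0, -1],
    [0, 0, 0, 0, 0, 0, -1],
    [0, 0, 0, 0, 0, 0, -1],
  ],
)

```text
time: 11.8
tool_pos: [0.4437, -0.297, 0.0391]
tool_rot: [-0.002, -0.144, 0.99, 0.002]
contact_force: [-1.4, 1.0, 4.4]
gripper_width: 0.588
grasp_force: 63.5
```

Emit:
move_arm(
  rows=[
    [0, 0, 0, 0, 0, 0, 0.4],
    [0, 0, 0, 0, 0, 0, 0.6],
    [0, 0, 0, 0, 0, 0, 1],
    [0, 0, 0, 0, 0, 0, 1],
    [0, 0, 0, 0, 0, 0, 1],
    [0, 0, -1, 0, 0, 0, 1],
    [0, 0, -3, 0, 0, 0, 1],
    [0, 0, -4, 0, 0, 0, 1],
    [0, 0, -3, 0, 0, 0, 1],
    [0, 0, 0, 0, 0, 0, 1],
    [0, 0, 0, 0, 0, 0, 1],
  ],
)

```text
time: 12.72
tool_pos: [0.4455, -0.2985, 0.1521]
tool_rot: [-0.0, -0.144, 0.99, -0.0]
contact_force: [-0.8, -0.0, -0.9]
gripper_width: 1.0
grasp_force: 0.0
```

```bash
python3 go.py .6863 -.0781 .034 105.5
```

```text
pos [ 0.4455 -0.2985  0.1521] yaw 106.6 F [-0.8 -0.  -0.9] w 1.0 grasp 0.0 t 12.7
  shift now-axes [-29.37  14.27  11.8 ] shift goal-axes [-29.1   14.81  11.81] turn [-0.  -0.   1.1]
```

Emit:
move_arm(
  rows=[
    [0, 0, 0, 0, 0, 1.1, 1],
    [-3.23, 1.64, 0, 0, 0, 0, 1],
    [-3.23, 1.64, 0, 0, 0, 0, 1],
    [-3.23, 1.64, 0, 0, 0, 0, 1],
    [-3.23, 1.64, 0, 0, 0, 0, 1],
    [-3.23, 1.64, 0, 0, 0, 0, 1],
    [-3.23, 1.64, 0, 0, 0, 0, 1],
    [-3.23, 1.64, 0, 0, 0, 0, 1],
    [-3.23, 1.64, 0, 0, 0, 0, 1],
    [-3.23, 1.64, 0, 0, 0, 0, 1],
    [0, 0, 2, 0, 0, 0, 1],
    [0, 0, 2, 0, 0, 0, 1],
    [0, 0, 1, 0, 0, 0, 1],
    [0, 0, 0, 0, 0, 0, 1],
    [0, 0, 0, 0, 0, 0, 1],
  ],
)

```text
time: 13.97
tool_pos: [0.6831, -0.0773, 0.096]
tool_rot: [-0.004, -0.134, 0.991, 0.003]
contact_force: [0.3, -0.3, 0.9]
gripper_width: 1.001
grasp_force: 0.0
```

```bash
python3 go.py .6863 -.0781 .034 105.5; python3 - <<'E'
from h import *
a=[]
for n in("top","scene"):
    a.append(manip.grab_frame(n)["img"])
cv2.imwrite("pics/p3.png",np.hstack([a[0][100:400,240:580],a[1][80:380,150:490]]))
E
```

```text
pos [ 0.6831 -0.0773  0.096 ] yaw 105.4 F [ 0.3 -0.3  0.9] w 1.001 grasp 0.0 t 14.0
  shift now-axes [-0.33 -0.21  6.19] shift goal-axes [-0.29 -0.16  6.2 ] turn [ 0.4 -0.4 -0.1]
```

View pics/p3.png

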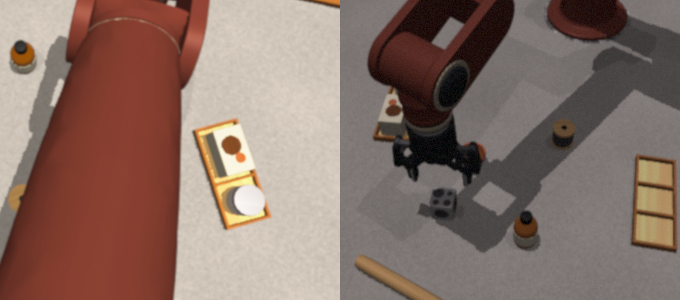

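Emit:
move_arm(
  rows=[
    [-0.15, -0.08, 1, 0.4, -0.4, 0, 1],
    [-0.15, -0.08, 2, 0, 0, 0, 1],
    [0, 0, 1.5, 0, 0, 0, 1],
    [0, 0, 1, 0, 0, 0, 1],
    [0, 0, 0.6, 0, 0, 0, 1],
    [0, 0, 0, 0, 0, 0, 1],
    [0, 0, 0, 0, 0, 0, -1],
    [0, 0, 0, 0, 0, 0, -1],
    [0, 0, 0, 0, 0, 0, -1],
    [0, 0, 0, 0, 0, 0, -1],
    [0, 0, 0, 0, 0, 0, -1],
    [0, 0, 0, 0, 0, 0, -1],
    [0, 0, 0, 0, 0, 0, -1],
  ],
)

```text
time: 15.15
tool_pos: [0.6891, -0.0784, 0.0387]
tool_rot: [0.003, -0.134, 0.991, -0.001]
contact_force: [0.7, -0.8, 5.7]
gripper_width: 0.503
grasp_force: 65.1
```

```bash
python3 go.py .518 .2937 .17 101.2
```

```text
pos [ 0.6891 -0.0784  0.0387] yaw 105.5 F [ 0.7 -0.8  5.7] w 0.503 grasp 65.1 t 15.2
  shift now-axes [  6.5   40.38 -13.3 ] shift goal-axes [  9.56  39.82 -13.13] turn [-0.2  0.3  4.3]
```

Emit:
move_arm(
  rows=[
    [0, 0, -0.3, 0, 0, 0, -1],
    [0, 0, -1, 0, 0, 0, -1],
    [0, 0, -2.5, 0, 0, 0, -1],
    [0, 0, -3.5, 0, 0, 0, -1],
    [0, 0, -3.8, 0, 0, 0, -1],
    [0, 0, -2, -0.2, 0.3, 4.3, -1],
    [0.4, 1.6, 0, 0, 0, 0, -1],
    [0.9, 3.6, 0, 0, 0, 0, -1],
    [0.9, 3.6, 0, 0, 0, 0, -1],
    [0.9, 3.6, 0, 0, 0, 0, -1],
    [0.9, 3.6, 0, 0, 0, 0, -1],
    [0.9, 3.6, 0, 0, 0, 0, -1],
    [0.9, 3.6, 0, 0, 0, 0, -1],
    [0.9, 3.6, 0, 0, 0, 0, -1],
    [0.9, 3.6, 0, 0, 0, 0, -1],
    [0.9, 3.6, 0, 0, 0, 0, -1],
    [0.8, 3.6, 0, 0, 0, 0, -1],
    [0.3, 2, 0, 0, 0, 0, -1],
    [0, 0, 0, 0, 0, 0, -1],
    [0, 0, 0, 0, 0, 0, -1],
  ],
)

```text
time: 16.82
tool_pos: [0.5143, 0.2925, 0.1666]
tool_rot: [-0.003, -0.099, 0.995, -0.0]
contact_force: [-0.4, -1.0, -6.7]
gripper_width: 0.501
grasp_force: 64.1
```

```bash
python3 go.py .518 .2937 .045 101.2
```

```text
pos [0.5143 0.2925 0.1666] yaw 101.3 F [-0.4 -1.  -6.7] w 0.501 grasp 64.1 t 16.8
  shift now-axes [-0.47  0.03 12.16] shift goal-axes [-0.39  0.04 12.16] turn [ 0.  -0.4  0.1]
```

Emit:
move_arm(
  rows=[
    [-0.3, 0, 1, 0, -0.4, 0, -1],
    [-0.3, 0.1, 2, 0, 0, 0, -1],
    [0, 0, 3, 0, 0, 0, -1],
    [0, 0, 2.8, 0, 0, 0, -1],
    [0, 0, 1.5, 0, 0, 0, -1],
    [0, 0, 1, 0, 0, 0, -1],
    [0, 0, 0.5, 0, 0, 0, -1],
    [0, 0, 0, 0, 0, 0, -1],
    [0, 0, 0, 0, 0, 0, -1],
  ],
)

```text
time: 17.57
tool_pos: [0.5238, 0.2943, 0.0518]
tool_rot: [0.003, -0.097, 0.995, 0.001]
contact_force: [-0.8, -0.5, -6.3]
gripper_width: 0.503
grasp_force: 64.0
```

```bash
python3 go.py .5205 .2937 .0425 101.2
```

```text
pos [0.5238 0.2943 0.0518] yaw 101.1 F [-0.8 -0.5 -6.3] w 0.503 grasp 64.0 t 17.6
  shift now-axes [0.34 0.01 0.93] shift goal-axes [0.33 0.01 0.93] turn [ 0.1  0.4 -0.1]
```

Emit:
move_arm(
  rows=[
    [0.2, 0, 0.3, 0, 0.3, 0, -1],
    [0.1, 0, 0.3, 0, 0, 0, -1],
    [0, 0, 0.2, 0, 0, 0, -1],
    [0, 0, 0, 0, 0, 0, -1],
    [0, 0, 0, 0, 0, 0, -1],
  ],
)

```text
time: 17.98
tool_pos: [0.5199, 0.2939, 0.043]
tool_rot: [-0.0, -0.097, 0.995, 0.001]
contact_force: [-0.6, -0.4, -6.8]
gripper_width: 0.499
grasp_force: 64.1
```

```bash
python3 go.py .5205 .2937 .0425 101.2
```

```text
pos [0.5199 0.2939 0.043 ] yaw 101.2 F [-0.6 -0.4 -6.8] w 0.499 grasp 64.1 t 18.0
  shift now-axes [-0.06 -0.03  0.05] shift goal-axes [-0.06 -0.03  0.05] turn [ 0.1 -0.  -0. ]
```

Emit:
move_arm(
  rows=[
    [0, 0, 0.1, 0, 0, 0, -1],
    [0, 0, 0.1, 0, 0, 0, -1],
    [0, 0, 0, 0, 0, 0, -1],
  ],
)

```text
time: 18.23
tool_pos: [0.5202, 0.2941, 0.0428]
tool_rot: [-0.0, -0.097, 0.995, 0.001]
contact_force: [-4.6, -2.0, 3.3]
gripper_width: 0.5
grasp_force: 65.4
```

Emit:
move_arm(
  rows=[
    [0, 0, 0, 0, 0, 0, 0.4],
    [0, 0, 0, 0, 0, 0, 0.6],
    [0, 0, 0, 0, 0, 0, 1],
    [0, 0, 0, 0, 0, 0, 1],
    [0, 0, 0, 0, 0, 0, 1],
    [0, 0, -1, 0, 0, 0, 1],
    [0, 0, -3, 0, 0, 0, 1],
    [0, 0, -4, 0, 0, 0, 1],
    [0, 0, -4, 0, 0, 0, 1],
    [0, 0, 0, 0, 0, 0, 1],
    [0, 0, 0, 0, 0, 0, 1],
  ],
)

```text
time: 19.15
tool_pos: [0.5224, 0.2947, 0.1662]
tool_rot: [0.004, -0.097, 0.995, 0.002]
contact_force: [-0.9, 0.4, -0.7]
gripper_width: 0.998
grasp_force: 0.0
```

```bash
python3 go.py .6852 .0866 .038 101.2
```

```text
pos [0.5224 0.2947 0.1662] yaw 101.2 F [-0.9  0.4 -0.7] w 0.998 grasp 0.0 t 19.1
  shift now-axes [-11.83 -23.61  12.84] shift goal-axes [-11.93 -23.57  12.82] turn [ 0.2  0.5 -0. ]
```

Emit:
move_arm(
  rows=[
    [-0.8, -1.6, 0, 0.2, 0.5, 0, 1],
    [-1.7, -3.4, 0, 0, 0, 0, 1],
    [-1.7, -3.4, 0, 0, 0, 0, 1],
    [-1.7, -3.4, 0, 0, 0, 0, 1],
    [-1.7, -3.4, 0, 0, 0, 0, 1],
    [-1.7, -3.4, 0, 0, 0, 0, 1],
    [-1.7, -3.4, 0, 0, 0, 0, 1],
    [-0.9, -1.6, 0, 0, 0, 0, 1],
    [0, 0, 1, 0, 0, 0, 1],
    [0, 0, 0, 0, 0, 0, 1],
    [0, 0, 0, 0, 0, 0, 1],
    [0, 0, 0, 0, 0, 0, 1],
  ],
)

```text
time: 20.15
tool_pos: [0.6811, 0.0863, 0.1492]
tool_rot: [-0.005, -0.098, 0.995, -0.001]
contact_force: [0.2, -0.4, 0.3]
gripper_width: 1.0
grasp_force: 0.0
```

```bash
python3 go.py .6852 .0866 .038 101.2
```

```text
pos [0.6811 0.0863 0.1492] yaw 101.2 F [ 0.2 -0.4  0.3] w 1.0 grasp 0.0 t 20.1
  shift now-axes [-0.54 -0.04 11.12] shift goal-axes [-0.41 -0.05 11.12] turn [-0.1 -0.6  0. ]
```

Emit:
move_arm(
  rows=[
    [0, 0, 0, 0, 0, 0, 1],
    [0, 0, 0, 0, 0, 0, 1],
    [0, 0, 0, 0, 0, 0, 1],
    [0, 0, 0, 0, 0, 0, 1],
  ],
)

```text
time: 20.48
tool_pos: [0.6823, 0.0856, 0.1509]
tool_rot: [-0.004, -0.098, 0.995, -0.001]
contact_force: [-0.3, 0.0, -0.0]
gripper_width: 1.004
grasp_force: 0.0
```

```bash
python3 go.py .6852 .0866 .038 101.2
```

```text
pos [0.6823 0.0856 0.1509] yaw 101.2 F [-0.3  0.  -0. ] w 1.004 grasp 0.0 t 20.5
  shift now-axes [-0.39  0.06 11.28] shift goal-axes [-0.3   0.04 11.29] turn [-0.1 -0.5 -0. ]
```

Emit:
move_arm(
  rows=[
    [-0.3, 0, 0.5, -0.1, -0.5, 0, 1],
    [0, 0, 1.5, 0, 0, 0, 1],
    [0, 0, 2, 0, 0, 0, 1],
    [0, 0, 2, 0, 0, 0, 1],
    [0, 0, 1.8, 0, 0, 0, 1],
    [0, 0, 1.5, 0, 0, 0, 1],
    [0, 0, 1, 0, 0, 0, 1],
    [0, 0, 0.6, 0, 0, 0, 1],
    [0, 0, 0.3, 0, 0, 0, 1],
    [0, 0, 0, 0, 0, 0, 1],
    [0, 0, 0, 0, 0, 0, 1],
    [0, 0, 0, 0, 0, 0, 1],
    [0, 0, 0, 0, 0, 0, 1],
  ],
)

```text
time: 21.57
tool_pos: [0.6861, 0.0857, 0.0397]
tool_rot: [0.001, -0.097, 0.995, -0.0]
contact_force: [1.1, -1.1, -0.7]
gripper_width: 0.999
grasp_force: 0.0
```

```bash
python3 go.py .6852 .0866 .038 101.2
```

```text
pos [0.6861 0.0857 0.0397] yaw 101.2 F [ 1.1 -1.1 -0.7] w 0.999 grasp 0.0 t 21.6
  shift now-axes [0.07 0.1  0.17] shift goal-axes [0.07 0.1  0.17] turn [-0.   0.1 -0. ]
```

Emit:
move_arm(
  rows=[
    [0, 0.1, 0.3, 0, 0, 0, 1],
    [0, 0, 0, 0, 0, 0, 1],
    [0, 0, 0, 0, 0, 0, -1],
    [0, 0, 0, 0, 0, 0, -1],
    [0, 0, 0, 0, 0, 0, -1],
    [0, 0, 0, 0, 0, 0, -1],
    [0, 0, 0, 0, 0, 0, -1],
    [0, 0, 0, 0, 0, 0, -1],
    [0, 0, 0, 0, 0, 0, -1],
  ],
)

```text
time: 22.32
tool_pos: [0.6854, 0.0867, 0.0357]
tool_rot: [0.0, -0.097, 0.995, -0.0]
contact_force: [0.5, 0.7, 1.9]
gripper_width: 0.5
grasp_force: 61.2
```

```bash
python3 go.py .5837 .3067 .18 101.2; python3 - <<'E'
from h import *
a=[]
for n in("top","scene"):
    a.append(manip.grab_frame(n)["img"])
cv2.imwrite("pics/p4.png",np.hstack([a[0][120:340,80:320],a[1][180:400,260:500]]))
E
```

```text
pos [0.6854 0.0867 0.0357] yaw 101.2 F [0.5 0.7 1.9] w 0.5 grasp 61.2 t 22.3
  shift now-axes [  5.71  23.55 -14.44] shift goal-axes [  5.7   23.56 -14.43] turn [-0.  0. -0.]
```

View pics/p4.png

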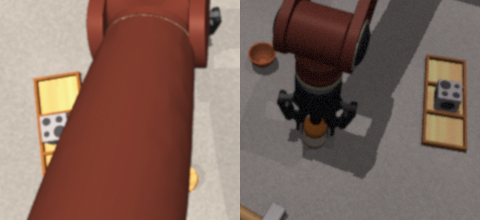

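Emit:
move_arm(
  rows=[
    [0, 0, -0.5, 0, 0, 0, -1],
    [0, 0, -2, 0, 0, 0, -1],
    [0, 0, -3.5, 0, 0, 0, -1],
    [0, 0, -3.5, 0, 0, 0, -1],
    [0, 0, -2.5, 0, 0, 0, -1],
    [0.4, 1.6, 0, 0, 0, 0, -1],
    [0.8, 3.2, 0, 0, 0, 0, -1],
    [0.8, 3.5, 0, 0, 0, 0, -1],
    [0.8, 3.5, 0, 0, 0, 0, -1],
    [0.8, 3.5, 0, 0, 0, 0, -1],
    [0.8, 3.4, 0, 0, 0, 0, -1],
    [0.7, 2.8, 0, 0, 0, 0, -1],
    [0.6, 2.1, 0, 0, 0, 0, -1],
    [0, 0, 0, 0, 0, 0, -1],
    [0, 0, 0, 0, 0, 0, -1],
    [0, 0, 0, 0, 0, 0, -1],
    [0, 0, 0, 0, 0, 0, -1],
    [0, 0, 0, 0, 0, 0, -1],
  ],
)

```text
time: 23.92
tool_pos: [0.5838, 0.3062, 0.1551]
tool_rot: [-0.0, -0.096, 0.995, -0.0]
contact_force: [-0.8, 0.2, -1.1]
gripper_width: 0.496
grasp_force: 61.1
```

```bash
python3 go.py .5837 .3067 .0395 101.2
```

```text
pos [0.5838 0.3062 0.1551] yaw 101.1 F [-0.8  0.2 -1.1] w 0.496 grasp 61.1 t 23.9
  shift now-axes [-0.    0.06 11.56] shift goal-axes [ 0.    0.06 11.56] turn [-0.  -0.  -0.1]
```

Emit:
move_arm(
  rows=[
    [0, 0.1, 1, 0, 0, 0, -1],
    [0, 0, 2, 0, 0, 0, -1],
    [0, 0, 2.5, 0, 0, 0, -1],
    [0, 0, 2, 0, 0, 0, -1],
    [0, 0, 1.5, 0, 0, 0, -1],
    [0, 0, 1, 0, 0, 0, -1],
    [0, 0, 0.6, 0, 0, 0, -1],
    [0, 0, 0.4, 0, 0, 0, -1],
    [0, 0, 0.2, 0, 0, 0, -1],
    [0, 0, 0.1, 0, 0, 0, -1],
    [0, 0, 0, 0, 0, 0, -1],
    [0, 0, 0, 0, 0, 0, -1],
    [0, 0, 0, 0, 0, 0, -1],
  ],
)

```text
time: 25.0
tool_pos: [0.5838, 0.3084, 0.0433]
tool_rot: [0.001, -0.097, 0.995, 0.0]
contact_force: [0.4, 1.0, -0.9]
gripper_width: 0.498
grasp_force: 61.1
```

```bash
python3 go.py .5837 .3067 .0395 101.2
```

```text
pos [0.5838 0.3084 0.0433] yaw 101.2 F [ 0.4  1.  -0.9] w 0.498 grasp 61.1 t 25.0
  shift now-axes [ 0.04 -0.17  0.38] shift goal-axes [ 0.04 -0.17  0.38] turn [ 0.   0.1 -0. ]
```

Emit:
move_arm(
  rows=[
    [0, -0.1, 0.2, 0, 0, 0, -1],
    [0, 0, 0.1, 0, 0, 0, -1],
    [0, 0, 0.1, 0, 0, 0, -1],
    [0, 0, 0, 0, 0, 0, -1],
    [0, 0, 0, 0, 0, 0, -1],
  ],
)

```text
time: 25.42
tool_pos: [0.5838, 0.3072, 0.0397]
tool_rot: [0.0, -0.097, 0.995, -0.0]
contact_force: [-2.5, -2.3, 5.0]
gripper_width: 0.5
grasp_force: 61.9
```

Emit:
move_arm(
  rows=[
    [0, 0, 0, 0, 0, 0, 0.4],
    [0, 0, 0, 0, 0, 0, 0.6],
    [0, 0, 0, 0, 0, 0, 1],
    [0, 0, 0, 0, 0, 0, 1],
    [0, 0, 0, 0, 0, 0, 1],
    [0, 0, 0, 0, 0, 0, 1],
    [0, 0, -0.8, 0, 0, 0, 1],
    [0, 0, -2, 0, 0, 0, 1],
    [0, 0, -3, 0, 0, 0, 1],
    [0, 0, -4, 0, 0, 0, 1],
    [0, 0, -3, 0, 0, 0, 1],
    [0, 0, -1, 0, 0, 0, 1],
    [0, 0, 0, 0, 0, 0, 1],
    [0, 0, 0, 0, 0, 0, 1],
    [0, 0, 0, 0, 0, 0, 1],
    [0, 0, 0, 0, 0, 0, 1],
  ],
)

```text
time: 26.75
tool_pos: [0.582, 0.3066, 0.1731]
tool_rot: [-0.002, -0.097, 0.995, -0.001]
contact_force: [-0.7, -0.4, -0.5]
gripper_width: 1.001
grasp_force: 0.0
```

```bash
python3 go.py .4396 .0768 .12 101.2
```

```text
pos [0.582  0.3066 0.1731] yaw 101.2 F [-0.7 -0.4 -0.5] w 1.001 grasp 0.0 t 26.8
  shift now-axes [ 18.39 -19.79   5.43] shift goal-axes [ 18.43 -19.78   5.31] turn [-0.1 -0.3 -0. ]
```

Emit:
move_arm(
  rows=[
    [1.2, -1.3, 0, -0.1, -0.2, 0, 1],
    [2.6, -2.8, 0, 0, 0, 0, 1],
    [2.6, -2.8, 0, 0, 0, 0, 1],
    [2.6, -2.8, 0, 0, 0, 0, 1],
    [2.6, -2.8, 0, 0, 0, 0, 1],
    [2.6, -2.8, 0.5, 0, 0, 0, 1],
    [2.6, -2.8, 1, 0, 0, 0, 1],
    [1.6, -1.7, 1.5, 0, 0, 0, 1],
    [0, 0, 1.5, 0, 0, 0, 1],
    [0, 0, 0.5, 0, 0, 0, 1],
    [0, 0, 0, 0, 0, 0, 1],
    [0, 0, 0, 0, 0, 0, 1],
    [0, 0, 0, 0, 0, 0, 1],
    [0, 0, 0, 0, 0, 0, 1],
  ],
)

```text
time: 27.92
tool_pos: [0.4423, 0.078, 0.1264]
tool_rot: [0.002, -0.098, 0.995, 0.001]
contact_force: [-0.3, 0.1, -0.3]
gripper_width: 1.001
grasp_force: 0.0
```

```bash
python3 go.py .4396 .0768 .035 101.2
```

```text
pos [0.4423 0.078  0.1264] yaw 101.2 F [-0.3  0.1 -0.3] w 1.001 grasp 0.0 t 27.9
  shift now-axes [ 0.33 -0.07  9.14] shift goal-axes [ 0.29 -0.06  9.14] turn [0.1 0.3 0. ]
```

Emit:
move_arm(
  rows=[
    [0.3, -0.1, 1, 0, 0.2, 0, 1],
    [0, 0, 2, 0, 0, 0, 1],
    [0, 0, 2, 0, 0, 0, 1],
    [0, 0, 1.5, 0, 0, 0, 1],
    [0, 0, 1.2, 0, 0, 0, 1],
    [0, 0, 0.8, 0, 0, 0, 1],
    [0, 0, 0.5, 0, 0, 0, 1],
    [0, 0, 0, 0, 0, 0, 1],
    [0, 0, 0, 0, 0, 0, 1],
    [0, 0, 0, 0, 0, 0, 1],
    [0, 0, 0, 0, 0, 0, -1],
    [0, 0, 0, 0, 0, 0, -1],
    [0, 0, 0, 0, 0, 0, -1],
    [0, 0, 0, 0, 0, 0, -1],
    [0, 0, 0, 0, 0, 0, -1],
    [0, 0, 0, 0, 0, 0, -1],
    [0, 0, 0, 0, 0, 0, -1],
  ],
)

```text
time: 29.33
tool_pos: [0.4395, 0.0761, 0.0363]
tool_rot: [0.001, -0.097, 0.995, 0.001]
contact_force: [-0.5, 0.2, 5.4]
gripper_width: 0.534
grasp_force: 61.7
```

```bash
python3 go.py .4523 .2807 .16 101.2; python3 - <<'E'
from h import *
a=[]
for n in("top","scene"):
    a.append(manip.grab_frame(n)["img"])
cv2.imwrite("pics/p5.png",np.hstack([a[0][120:340,80:320],a[1][150:370,280:520]]))
E
```

```text
pos [0.4395 0.0761 0.0363] yaw 101.2 F [-0.5  0.2  5.4] w 0.534 grasp 61.7 t 29.3
  shift now-axes [ -5.23  19.84 -12.33] shift goal-axes [ -5.23  19.82 -12.37] turn [ 0.1  0.1 -0. ]
```

View pics/p5.png

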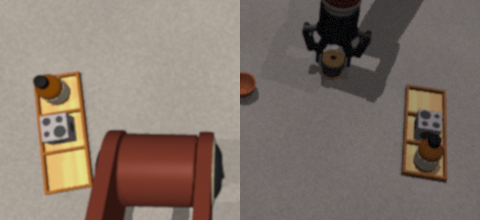

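Emit:
move_arm(
  rows=[
    [0, 0, -0.5, 0, 0, 0, -1],
    [0, 0, -2, 0, 0, 0, -1],
    [0, 0, -3.5, 0, 0, 0, -1],
    [0, 0, -3.5, 0, 0, 0, -1],
    [0, 0, -2.5, 0, 0, 0, -1],
    [-0.4, 1.5, 0, 0, 0, 0, -1],
    [-0.9, 3.2, 0, 0, 0, 0, -1],
    [-0.9, 3.5, 0, 0, 0, 0, -1],
    [-0.9, 3.5, 0, 0, 0, 0, -1],
    [-0.9, 3.4, 0, 0, 0, 0, -1],
    [-0.8, 3, 0, 0, 0, 0, -1],
    [-0.4, 1.7, 0, 0, 0, 0, -1],
    [0, 0, 0, 0, 0, 0, -1],
    [0, 0, 0, 0, 0, 0, -1],
    [0, 0, 0, 0, 0, 0, -1],
    [0, 0, 0, 0, 0, 0, -1],
  ],
)

```text
time: 30.77
tool_pos: [0.4511, 0.2791, 0.1552]
tool_rot: [-0.001, -0.097, 0.995, 0.0]
contact_force: [-0.6, -0.2, -1.4]
gripper_width: 0.533
grasp_force: 62.0
```

```bash
python3 go.py .4523 .2807 .041 101.2
```

```text
pos [0.4511 0.2791 0.1552] yaw 101.1 F [-0.6 -0.2 -1.4] w 0.533 grasp 62.0 t 30.8
  shift now-axes [-0.16  0.12 11.42] shift goal-axes [-0.15  0.13 11.42] turn [ 0.1 -0.1 -0.1]
```

Emit:
move_arm(
  rows=[
    [-0.1, 0.1, 1, 0, 0, 0, -1],
    [0, 0, 2, 0, 0, 0, -1],
    [0, 0, 2.5, 0, 0, 0, -1],
    [0, 0, 2, 0, 0, 0, -1],
    [0, 0, 1.5, 0, 0, 0, -1],
    [0, 0, 1, 0, 0, 0, -1],
    [0, 0, 0.6, 0, 0, 0, -1],
    [0, 0, 0.4, 0, 0, 0, -1],
    [0, 0, 0.1, 0, 0, 0, -1],
    [0, 0, 0, 0, 0, 0, -1],
    [0, 0, 0, 0, 0, 0, -1],
    [0, 0, 0, 0, 0, 0, -1],
  ],
)

```text
time: 31.77
tool_pos: [0.4529, 0.2819, 0.0459]
tool_rot: [0.001, -0.097, 0.995, 0.001]
contact_force: [-0.4, 0.0, -2.1]
gripper_width: 0.532
grasp_force: 62.0
```

```bash
python3 go.py .4523 .2807 .04 101.2
```

```text
pos [0.4529 0.2819 0.0459] yaw 101.2 F [-0.4  0.  -2.1] w 0.532 grasp 62.0 t 31.8
  shift now-axes [ 0.08 -0.11  0.59] shift goal-axes [ 0.08 -0.1   0.59] turn [ 0.1  0.1 -0. ]
```

Emit:
move_arm(
  rows=[
    [0, -0.1, 0.2, 0, 0, 0, -1],
    [0, 0, 0.2, 0, 0, 0, -1],
    [0, 0, 0.1, 0, 0, 0, -1],
    [0, 0, 0.1, 0, 0, 0, -1],
    [0, 0, 0, 0, 0, 0, -1],
    [0, 0, 0, 0, 0, 0, -1],
  ],
)

```text
time: 32.27
tool_pos: [0.4526, 0.2806, 0.0404]
tool_rot: [-0.0, -0.097, 0.995, 0.001]
contact_force: [-4.5, -3.2, 8.7]
gripper_width: 0.53
grasp_force: 63.2
```

Contact; release, rise and back the arm off for a clear check view.

Emit:
move_arm(
  rows=[
    [0, 0, 0, 0, 0, 0, 0.4],
    [0, 0, 0, 0, 0, 0, 0.6],
    [0, 0, 0, 0, 0, 0, 1],
    [0, 0, 0, 0, 0, 0, 1],
    [0, 0, 0, 0, 0, 0, 1],
    [0, 0, 0, 0, 0, 0, 1],
    [0, 0, -0.8, 0, 0, 0, 1],
    [0, 0, -2, 0, 0, 0, 1],
    [0, 0, -3, 0, 0, 0, 1],
    [0, 0, -4, 0, 0, 0, 1],
    [0, 0, -4, 0, 0, 0, 1],
    [0, 2, -3, 0, 0, 0, 1],
    [1, 4, 0, 0, 0, 0, 1],
    [1, 4, 0, 0, 0, 0, 1],
    [1, 4, 0, 0, 0, 0, 1],
    [1, 4, 0, 0, 0, 0, 1],
    [1, 4, 0, 0, 0, 0, 1],
    [1, 4, 0, 0, 0, 0, 1],
    [0, 0, 0, 0, 0, 0, 1],
    [0, 0, 0, 0, 0, 0, 1],
  ],
)

```text
time: 33.93
tool_pos: [0.3419, 0.5252, 0.2075]
tool_rot: [-0.0, -0.099, 0.995, 0.001]
contact_force: [-0.0, -0.1, -0.5]
gripper_width: 1.003
grasp_force: 0.0
```

```bash
python3 - <<'E'
from h import *
def Z(c,a,ds,n):
    t=np.radians(a); return [(np.array(c)+d*np.array([np.cos(t),np.sin(t)]))/1000 for d in ds]
f=manip.grab_frame("top"); g=manip.grab_frame("scene")
T=np.linspace(0,6.3,40)
rects=[((493.2,-283),16.6,182,80,14),((518,293.7),11.2,206,80,14),((529.1,-272.3),16.6,80,50,49),((518,293.7),11.2,44,44,48)]
circs=[((444.8,-297.4),26,48),((583.7,306.7),11,89),((452.3,280.7),23.5,49),((564.9,-74.2),29,35)]
out=[]
for h in(f,g):
    o=cv2.resize(h["img"],None,fx=2,fy=2,interpolation=cv2.INTER_CUBIC)
    P=lambda p,z:cv2.polylines(o,[(proj(h,np.c_[p,np.full(len(p),z)])*2+.5).round().astype(int)],True,(255,0,255),1)
    for c,a,l,w,z in rects: P(cv2.boxPoints((c,(l,w),a))/1000,z/1000)
    for c,r,z in circs: P(np.c_[c[0]+r*np.cos(T),c[1]+r*np.sin(T)]/1000,z/1000)
    out.append(o)
a,b=out
top=np.hstack([a[370:670,200:500],a[410:710,820:1120]]); bot=np.hstack([b[440:690,840:1140],b[290:540,330:630]])
cv2.imwrite("pics/p6.png",np.vstack([top,bot])); print(manip.state()["tool_pos"])
E
```

```text
[0.34330957 0.52338432 0.20742046]
```

View pics/p6.png

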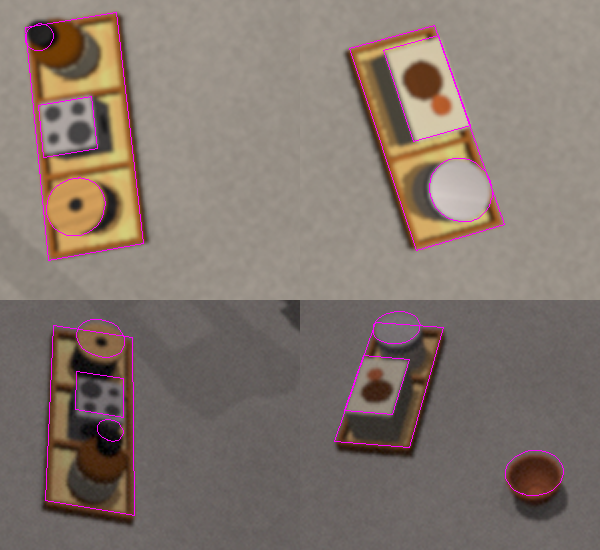

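The last picture shows every item within a few mm of its planned outline. The cube, bottle and spool stand in the three-compartment tray (top left and bottom left). The block and jar stand in the two-compartment tray (top right and bottom right), and the crucible, at about (533, 475), has not moved.

```bash
python3 -c "from plant import manip;print(manip.job_done())"
```

```text
the job is handed in; nothing more can be done
None
```

Both kits are made up as asked and handed in at about 34 s of the 133 s allowed, with everything upright in its compartment and the crucible where it was; the judge's verdict was not shown.

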